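# Seat the build plate on a 3D printer's bed

### The arm

A 6-joint arm with a two-finger parallel gripper is mounted at the origin on the work surface. World frame = base frame: x ahead of the robot, y to its left, z up, the work surface at z = 0. Lengths are in m, angles in rad, forces in N, time in s.
With the tool pointing down it reaches from about 0.275 to 0.825 m from the base axis. Payload 4.9 kg.
Tool frame: the origin (TCP) lies midway between the tips of the shut fingers; the grasp point (between the pads) lies 19 mm behind it; z points along the fingers, y is the line along which they close (so a half turn about z gives the same grasp; the last joint's range is limited). The gripper opens to 85 mm and grips with 20 to 120 N. Pads are 22 mm wide; open, the fingers measure 114 mm over their backs; the gripper's body (76 mm by 85 mm) begins 54 mm behind the grasp point. The pads swing forward as they close: fully open they stand 13 mm farther back than shut.
Start: joints at [-1.443, 0.326, -0.193, 1.052, 0, 1.437], TCP at [0.142, -0.531, 0.208] pointing down, gripper open.
Joint ranges: [-2.65, 2.65], [-0.97, 1.79], [-1.3, 1.35], [-1.93, 2.1], [-1.47, 1.37], [-3.14, 3.14]. Speed limits (rad/s): [2.57, 2.57, 3.14, 3.14, 3.14, 3.14].

### API

Orientations are given as a unit quaternion [w, x, y, z].
In Python, from station import r gives the robot as it stands.
- The arm moves only by the tool step_arm, never from a script. Its argument "motion" is a list of rows, each a list of 2 entries, a list of its own where there are three numbers: the shift along the tool's x, y, z in cm, then the turn about the tool's z in rad. In form: [[[dx, dy, dz], turn], ...]. A call has 1 to 8 rows; each row shifts and turns the commanded pose from where the row before left it, along the tool's axes as they then stand; what a row does not reach is not made up. A row lasts 1/12 s, in which the tool goes at most 41.7 mm and 7.16 degrees, less where a joint would pass 70% of its speed; a pose out of reach is approached as far as the arm can. A call is refused whole if a number of a shift passes 4.17 or a number of a turn 0.125, either way. A call with a gripper value outside its range is refused whole. "jaw" is the finger opening in cm, from 0 to 8.54, set as the call begins (left out, the last holds). The fingers move at their own pace and stop on an object; "grip_force" is the grip in N (left out, the last holds). Time passes only in rows, so rows that do not move let the fingers close. It gives the time, the measured TCP pose, the force, the opening and the grip force at its end, in the units of the state.
- r.read_state(): the state, without advancing time (a new reading comes with each control period).
- r.grab_frame(name): name is "scene" or "top" or "wrist"; returns a dict with "image" (400x640x3 uint8, red, green, blue), "fx", "fy", "cx", "cy" (pixels), "R" (3x3) and "t" (3): a world point X has camera coordinates R X + t; the wrist camera has in their place "tool_from_camera" (4x4, takes a point from camera to tool coordinates, whose origin is the TCP and whose axes are the flange's). Camera axes: x right, y down, z forward; pixel columns grow to the right and rows downward; lengths in m; the calibration is good to about 2 mm. A picture is of the moment at which its call begins: read the wrist's pose just before it. There is no depth.
- r.close_job(): hands the job in; it is judged then, once.
The state is a dict: "time": time; "q": joint angles; "joint_velocities": joint speeds; "tau": joint torques, N m; "eef_pos": TCP position; "orientation": TCP orientation; "ft_force": force on the tool from outside, world axes, zero at the start; "torque": the same for the moment, N m; "gripper_width": finger opening in m; "grasp_force": force on a finger pad.
Only numpy, scipy, OpenCV 4.12 (cv2) and the standard library are available. Lean on these libraries where they do the work, as an engineer would, in place of code of your own. Each camera call takes 0.05 s, during which the arm holds its last target. There are 200 camera calls.

### The job

The oblong metal build plate lies askew on the 3D printer's bed. Without picking it up, push it along the bed with the fingertips until it is fully home: its rear edge against both pins on the side away from the robot, and its left edge (seen from the robot) against the single side pin. Keep it flat on the bed all the time, leave the other things on the bench alone, and move away from it at the end.

Things in the scene. Friction and masses are not known exactly. Their poses are not given: they have to be found in the camera images.
- bed: Printer bed unit, fixed. Origin: centre of its underside on the bench (z = 0); own x to the rear, away from the robot, y left, z up. Base slab 210 (x) x 290 mm, 12 mm high; in its middle a 70 x 140 mm block carries the black bed, 110 x 190 mm, from z = 37 to its level top at z = 45 mm. Outside the bed's outline there is free room above the base slab, but for the three pins.
- rear_pin_left (a point): Top of the left rear stop pin, on its axis: bed's own x = +75, y = +60, z = 68 mm. The three pins are fixed, upright, of plain steel, 10 mm in diameter, with a 20 mm wide foot collar up to z = 24 mm.
- rear_pin_right (a point): Top of the right rear stop pin, a like pin: bed's own x = +75, y = -60, z = 68 mm.
- side_pin (a point): Top of the single side stop pin, a like pin, left of the bed: bed's own x = +40, y = +115, z = 68 mm. There are no stops at the front and on the right.
- plate: Loose plain metal build plate, 140 (x) x 220 x 5 mm, 0.3 to 0.65 kg, flat on the bed (z = 45 to 50 mm), held by friction only (1.5 to 5 N; turning it about a pin takes more). Its edges overhang the bed. Origin: centre of the rectangle's underside; x to the rear, y left. Home: origin at bed x = 0, y = 0, yaw as the bed. Starts 20-45 mm too far forward, 10-32 mm too far right, turned up to 0.12 rad.
- tab_front (a point): Middle of the front end of the plate's tab, half way up its thickness (plate's own x = -85 mm, y = 0, z = 2.5 mm). The tab, 50 mm wide and as thick as the plate, sticks out 15 mm from the middle of the plate's front edge, towards the robot.
- grille: Bystander: loose round printed grille, gold-brown, 110 mm across (134 mm over its three small lugs), 18 mm high, lying on the bench left of the bed. Origin: centre of its underside.
- spool: Bystander: small filament spool lying flat on the bench left of the bed, 100 mm across, 50 mm high. Origin: centre of its underside.
- bottle: Bystander: upright bottle, 56 mm across, 150 mm high, on the bench to the right of the bed. Origin: centre of its underside.
- scraper: Bystander: spatula-like scraper 200 mm long lying on the bench left of the bed's front. Origin: under its middle, on the bench.

How it is judged:
At the end, for the whole second after the job is handed in: The plate lies flat and at rest on the bed, within 3 mm of its home place in both directions and within 0.03 rad of square, so against both rear pins and the side pin (x of plate in the frame of bed between -0.003 and 0.003 m and y of plate in the frame of bed between -0.003 and 0.003 m and z of plate in the frame of bed between 0.043 and 0.047 m and angle between the x axis of plate and the x axis of bed, either way round below 0.03 rad and angle between plate's own z axis and vertical below 0.02 rad and linear speed of plate below 0.01 m/s); the robot touches nothing.
It fails at once if the plate is lifted or carried: more than 6 mm off the bed (z of plate in the frame of bed above 0.051 m).
It fails at once if the plate is tipped by more than 0.08 rad (angle between plate's own z axis and vertical above 0.08 rad).
It fails at once if a bystander is moved by more than 15 mm (distance of any of grille, spool, bottle, scraper from where it was at the start of the episode above 0.015 m).
It also fails if it takes over 72 s, if anything falls off the work surface, if the arm or the gripper's body presses on something with over 40 N, if the wrist force passes 120 N, or if a joint passes its speed limit or range.

## Working session

There is one attempt and no reset: what is moved stays moved. The work goes in short steps, Python scripts to look and compute and a tool call to move; the robot and the scene stay as the last step left them, time stands still between calls to the robot, and variables do not carry over. Pictures are saved under pics/ and viewed, at most 10 in all, crops included, and the job is handed in when it is done.

Besides the shell and the picture viewer there is one more tool, called after "Emit:" by a JSON object that holds its "name" and its "arguments". step_arm: Moves the arm, as the interface text tells. Its arguments: {"type":"object","properties":{"motion":{"type":"array","items":{"type":"array"}},"jaw":{"type":"number"},"grip_force":{"type":"number"}},"required":["motion"]}

```bash
mkdir -p pics; ls
python3 - <<'E'
from station import r
import cv2,numpy as np,pickle
s=r.read_state();print({k:np.round(v,3) for k,v in s.items()})
d={}
for n in("top","scene"):
    f=r.grab_frame(n);d[n]=f;cv2.imwrite(f"pics/{n}0.png",f["image"][...,::-1])
    print(n,f["fx"],f["cx"],f["cy"],np.round(f["R"],3).tolist(),np.round(f["t"],3))
pickle.dump(d,open("f0.pkl","wb"))
E
```

```text
pics
{'time': np.float64(0.0), 'q': array([-1.443,  0.327, -0.194,  1.052,  0.   ,  1.437]), 'joint_velocities': array([-0.   ,  0.   ,  0.   , -0.001, -0.001, -0.   ]), 'tau': array([-2.0000e-03, -4.4339e+01,  2.6244e+01,  1.5000e-02, -0.0000e+00,
        0.0000e+00]), 'eef_pos': array([ 0.142, -0.531,  0.207]), 'orientation': array([-0.001,  0.991,  0.13 ,  0.   ]), 'ft_force': array([ 1.161, -0.408,  0.774]), 'torque': array([-0.004,  0.035,  0.029]), 'grasp_force': np.float64(0.0), 'gripper_width': np.float64(0.085)}
top 479.1889118012542 318.1172214745276 197.03117250700387 [[-0.003, -1.0, 0.011], [-0.995, 0.002, -0.104], [0.104, -0.011, -0.995]] [-0.033  0.534  1.279]
scene 426.9020202571233 312.89813934149095 197.09514942821082 [[-0.319, 0.948, 0.008], [0.742, 0.255, -0.619], [-0.589, -0.192, -0.785]] [ 0.189 -0.354  1.63 ]
```

View pics/top0.png

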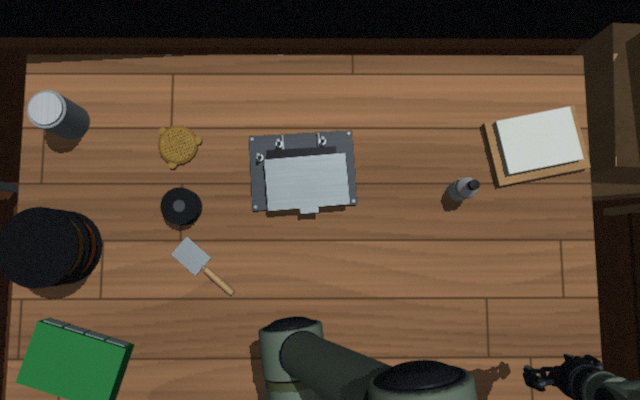

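View pics/scene0.png

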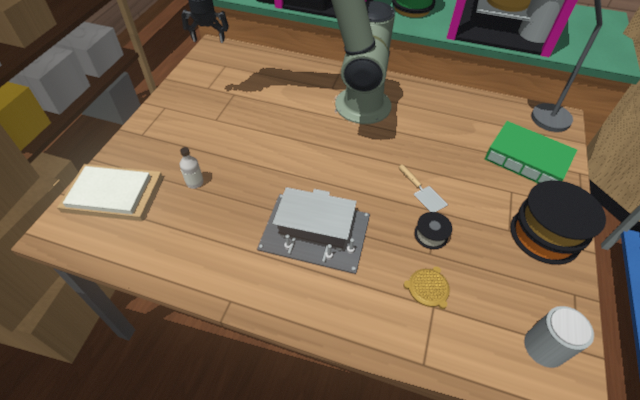

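The top view shows the base slab at about px (249–357, 130–213). The pale plate's corners are near (266,157), (347,153), (351,207) and (264,213), its tab is near (309,211), and the pins are near (260,157), (280,142) and (321,140). The scene view shows the same unit around (315,230). I'll enlarge both to measure.

Run:
```python
import cv2,pickle,numpy as np
d=pickle.load(open("f0.pkl","rb"))
a=cv2.resize(d["top"]["image"][120:225,240:370],None,fx=6,fy=5.7,interpolation=cv2.INTER_CUBIC)
cv2.imwrite("pics/topc.png",cv2.resize(d["top"]["image"][122:222,240:370],None,fx=6,fy=6,interpolation=cv2.INTER_CUBIC)[...,::-1])
cv2.imwrite("pics/scc.png",cv2.resize(d["scene"]["image"][180:275,250:380],None,fx=6,fy=6,interpolation=cv2.INTER_CUBIC)[...,::-1])
```

```text
(no output)
```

View pics/topc.png

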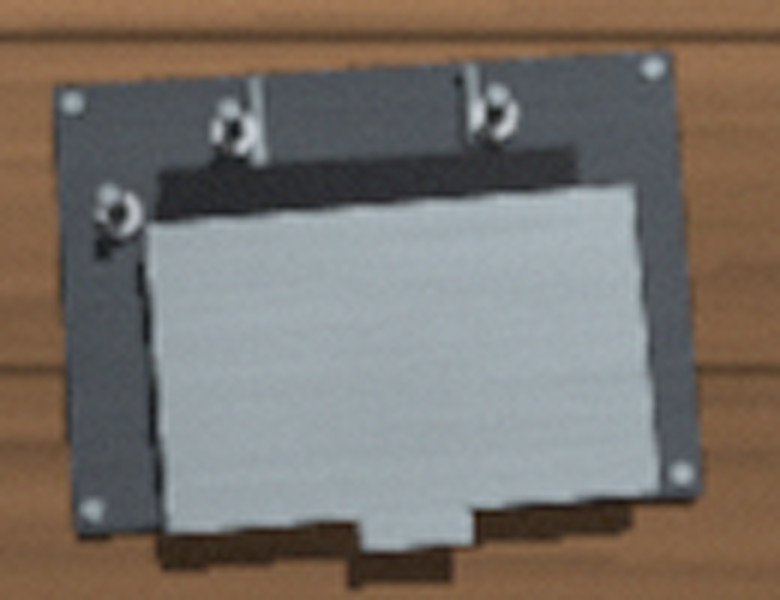

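View pics/scc.png

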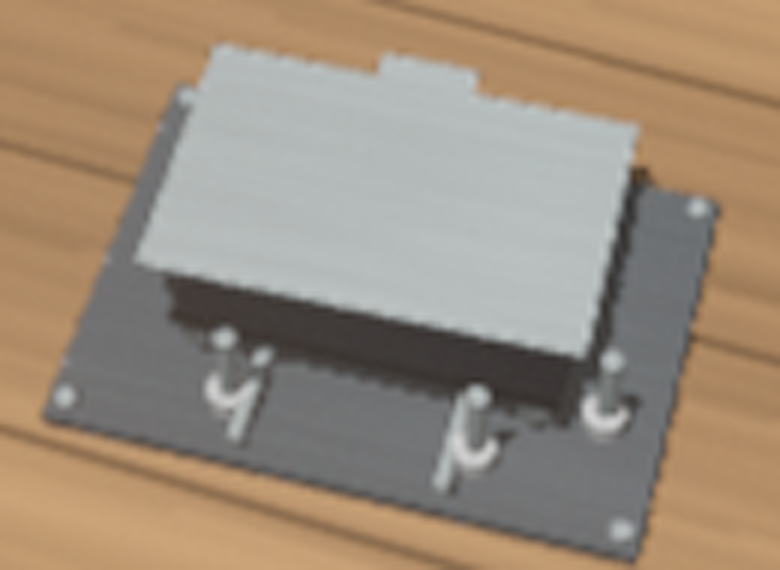

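Both crops are clear. In topc the slab corners are (56,88), (668,54), (698,498), (78,535), the plate corners (150,226), (632,186), (660,492), (165,533), and the pin tops (228,107), (497,93), (107,193). The scc crop gives the matching set, so I'll fit both bodies jointly across the two cameras.

```bash
cat > h.py <<'E'
import numpy as np,cv2
from scipy.optimize import least_squares
def proj(f,X):
    c=np.asarray(X)@np.asarray(f["R"]).T+np.asarray(f["t"])
    return np.c_[f["fx"]*c[:,0]/c[:,2]+f["cx"],f["fy"]*c[:,1]/c[:,2]+f["cy"]]
def T(p,L):
    L=np.asarray(L,float);c,s=np.cos(p[2]),np.sin(p[2])
    return np.c_[p[0]+c*L[:,0]-s*L[:,1],p[1]+s*L[:,0]+c*L[:,1],L[:,2]]
def fit(obs,p0=(.55,.03,0)):  # obs: list of (frame, local pts, px)
    fun=lambda p:np.concatenate([(proj(f,T(p,L))-px).ravel() for f,L,px in obs])
    s=least_squares(fun,p0,loss="soft_l1");return s.x,fun(s.x).reshape(-1,2)
uncrop=lambda P,x0,y0,k=6:(np.asarray(P,float)+.5)/k-.5+[x0,y0]
PL=np.array([[.07,.11,.05],[.07,-.11,.05],[-.07,-.11,.05],[-.07,.11,.05],[-.085,.025,.05],[-.085,-.025,.05]])
SL=np.array([[.105,.145,.012],[.105,-.145,.012],[-.105,-.145,.012],[-.105,.145,.012]])
PIN=np.array([[.075,.06,.068],[.075,-.06,.068],[.04,.115,.068]])
E
python3 - <<'E'
from h import *
import pickle
d=pickle.load(open("f0.pkl","rb"));t,s=d["top"],d["scene"]
ut=lambda P:uncrop(P,240,122); us=lambda P:uncrop(P,250,180)
bt=(t,np.r_[SL,PIN],ut([(56,88),(668,54),(698,498),(78,535),(228,107),(497,93),(107,193)]))
bs=(s,np.r_[SL[[3,0,1]],PIN],us([(720,205),(635,562),(43,418),(478,396),(224,338),(613,360)]))
pt=(t,PL,ut([(150,226),(632,186),(660,492),(165,533),(360,550),(472,545)]))
ps=(s,PL,us([(585,357),(137,263),(218,43),(638,125),(478,70),(383,53)]))
for n,o in(("bed t",[bt]),("bed s",[bs]),("bed",[bt,bs]),("pl t",[pt]),("pl s",[ps]),("pl",[pt,ps])):
    p,e=fit(o);print(n,p.round(4),"rms",(e**2).mean()**.5,"max",abs(e).max())
    if n=="bed":B=p
    if n=="pl":P=p
c,s_=np.cos(B[2]),np.sin(B[2]);D=P[:2]-B[:2]
print("plate in bed",c*D[0]+s_*D[1],-s_*D[0]+c*D[1],P[2]-B[2])
print("plate corners",T(P,PL).round(3).tolist());print("pins",T(B,PIN).round(3).tolist())
np.save("B.npy",B);np.save("P.npy",P)
E
```

```text
bed t [0.6117 0.0097 0.0561] rms 0.5677662096174693 max 1.113225504656242
bed s [0.6142 0.0131 0.0606] rms 0.389611825777246 max 0.6799708766435515
bed [0.6125 0.0114 0.057 ] rms 0.7274693083528482 max 1.6794494416895418
pl t [ 0.5743 -0.0033  0.0773] rms 0.30893968735046556 max 0.6825202638586347
pl s [5.755e-01 4.000e-04 8.610e-02] rms 0.23820159937513194 max 0.47453389162365056
pl [ 0.5746 -0.0016  0.0813] rms 0.5396177630242082 max 1.3857226067054853
plate in bed -0.03856085845646558 -0.01080173643748364 0.024256924551067746
plate corners [[0.635, 0.114, 0.05], [0.653, -0.106, 0.05], [0.514, -0.117, 0.05], [0.496, 0.102, 0.05], [0.488, 0.016, 0.05], [0.492, -0.033, 0.05]]
pins [[0.684, 0.076, 0.068], [0.691, -0.044, 0.068], [0.646, 0.128, 0.068]]
```

Emit:
{"name": "step_arm", "arguments": {"motion": [[[2.2,-2.1,0],0],[[2.2,-2.1,0],0],[[2.2,-2.1,0],0],[[2.2,-2.1,0],0],[[2.2,-2.1,0],0],[[2.2,-2.1,0],0],[[2.2,-2.1,0],0],[[2.2,-2.1,0],0]], "jaw": 8.54}}

```text
time: 0.77
eef_pos: [0.2692, -0.3218, 0.208]
orientation: [-0.0, 0.991, 0.13, -0.0]
ft_force: [0.6, -0.5, -0.3]
gripper_width: 0.0855
grasp_force: 0.0
```

Emit:
{"name": "step_arm", "arguments": {"motion": [[[2.2,-2.1,0],0],[[2.2,-2.1,0],0],[[2.2,-2.1,0],0],[[2.2,-2.1,0],0],[[2.2,-2.1,0],0],[[2.2,-2.1,0],0],[[2.2,-2.1,0],0],[[2.2,-2.1,0],0]]}}

```text
time: 1.43
eef_pos: [0.3957, -0.1141, 0.2081]
orientation: [-0.0, 0.991, 0.13, -0.0]
ft_force: [0.0, -0.6, -0.2]
gripper_width: 0.0856
grasp_force: 0.0
```

Emit:
{"name": "step_arm", "arguments": {"motion": [[[2.2,-2.1,0],0],[[2.2,-2.1,0],0],[[2.2,-2.1,0],0],[[2.2,-2.1,0],0],[[0,0,0],-0.1224],[[0,0,0],-0.1224],[[0,0,0],-0.1224],[[0,0,0],-0.1224]]}}

```text
time: 2.1
eef_pos: [0.4583, -0.0112, 0.2078]
orientation: [-0.0, 0.929, 0.37, -0.0]
ft_force: [-0.5, 0.6, -0.2]
gripper_width: 0.0853
grasp_force: 0.0
```

Emit:
{"name": "step_arm", "arguments": {"motion": [[[0,0,0],-0.1224],[[0,0,0],-0.1224],[[0,0,0],-0.1224],[[0,0,0],-0.1224],[[0,0,0],-0.1224],[[0,0,0],-0.1224],[[0,0,0],-0.1224],[[0,0,0],-0.1224]]}}

```text
time: 2.77
eef_pos: [0.4583, -0.0117, 0.2079]
orientation: [-0.0, 0.646, 0.763, -0.0]
ft_force: [0.2, -1.0, -0.4]
gripper_width: 0.0855
grasp_force: 0.0
```

Emit:
{"name": "step_arm", "arguments": {"motion": [[[0,0,0],-0.1224],[[0,0,0],-0.1224],[[0,0,0],-0.1224],[[0,0,0],-0.1224],[[0,0,0],-0.1224],[[0,0,0],-0.1224],[[0,0,0],-0.1224],[[0,0,0],-0.1224]]}}

```text
time: 3.43
eef_pos: [0.4583, -0.0116, 0.2079]
orientation: [-0.0, 0.211, 0.977, -0.0]
ft_force: [-0.3, 0.1, -0.9]
gripper_width: 0.0855
grasp_force: 0.0
```

Emit:
{"name": "step_arm", "arguments": {"motion": [[[0,0,0],-0.1224],[[0,0,0],-0.1224],[[0,0,0],-0.1224],[[0,0,0],-0.1224],[[0,0,0],0],[[0,0,0],0],[[0,0,0],0]]}}

```text
time: 4.02
eef_pos: [0.4585, -0.0117, 0.2081]
orientation: [-0.0, -0.028, 1.0, 0.0]
ft_force: [0.2, -0.3, 0.1]
gripper_width: 0.0855
grasp_force: 0.0
```

```bash
cat >> h.py <<'E'
def where():
    from station import r
    from scipy.spatial.transform import Rotation as Ro
    s=r.read_state();B=np.load("B.npy");q=s["orientation"]
    R=Ro.from_quat([q[1],q[2],q[3],q[0]]).as_matrix()
    c,n=np.cos(B[2]),np.sin(B[2]);A=np.array([[c,n],[-n,c]])
    print("t",s["time"].round(2),"tcp",np.round(s["eef_pos"],4),"in bed",(A@(s["eef_pos"][:2]-B[:2])).round(4),"toolx yaw-bed",(np.arctan2(R[1,0],R[0,0])-B[2]).round(4),"toolz",R[:,2].round(3),"F",np.round(s["ft_force"],1),"q6",s["q"][5].round(2),"w",s["gripper_width"].round(4))
    return s,R
E
python3 -c "from h import *;where()"
```

```text
Traceback (most recent call last):
  File "h.py", line 22, in where
    print("t",s["time"].round(2),"tcp",np.round(s["eef_pos"],4),"in bed",(A@(s["eef_pos"][:2]-B[:2])).round(4),"toolx yaw-bed",(np.arctan2(R[1,0],R[0,0])-B[2]).round(4),"toolz",R[:,2].round(3),"F",np.round(s["ft_force"],1),"q6",s["q"][5].round(2),"w",s["gripper_width"].round(4))
              ^^^^^^^^^^^^^^^
AttributeError: 'float' object has no attribute 'round'
```

Emit:
{"name": "step_arm", "arguments": {"motion": [[[0,0.2,2.7],0],[[0,0,2.7],0],[[0,0,2.7],0],[[0,0,2.7],0],[[0,0,2.7],0],[[0,0,2.7],0],[[0,0,2.7],0],[[0,0,0],0]]}}

```text
time: 4.68
eef_pos: [0.4548, -0.0091, 0.0154]
orientation: [-0.004, -0.028, 1.0, 0.001]
ft_force: [-2.2, -0.6, 0.7]
gripper_width: 0.0855
grasp_force: 0.0
```

```bash
sed -i 's/s\["time"\].round(2)/round(s["time"],2)/;s/s\["q"\]\[5\].round(2)/np.round(s["q"][5],2)/;s/s\["gripper_width"\].round(4)/np.round(s["gripper_width"],4)/' h.py
python3 - <<'E'
from h import *
where()
from station import r
f=r.grab_frame("scene");g=r.grab_frame("top")
a=cv2.resize(f["image"][130:275,240:380],None,fx=4,fy=4,interpolation=cv2.INTER_CUBIC)[...,::-1]
cv2.imwrite("pics/s1.png",a)
E
```

```text
t 4.68 tcp [ 0.4548 -0.0091  0.0154] in bed [-0.1586 -0.0114] toolx yaw-bed -3.1427 toolz [-0.007  0.001 -1.   ] F [-2.2 -0.6  0.7] q6 -0.24 w 0.0855
```

View pics/s1.png

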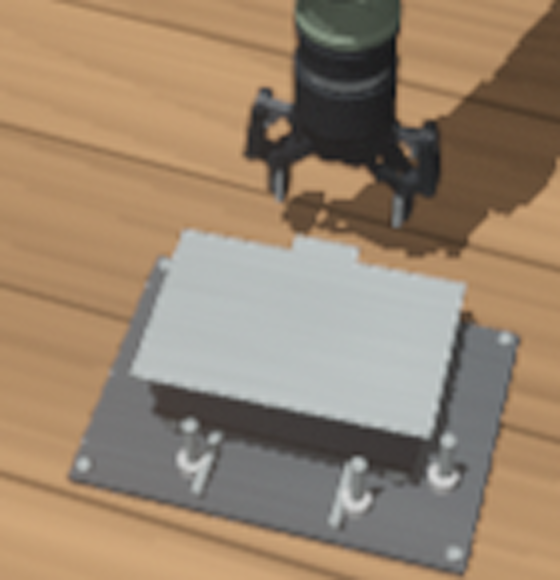

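The picture shows the two fingertips at (280,195) and (400,225), in front of the plate and straddling the tab at (293–358, 240–258). They are ready to push to the rear along tool −x.

Emit:
{"name": "step_arm", "arguments": {"motion": [[[-0.4,0,0],0],[[-0.4,0,0],0],[[-0.4,0,0],0],[[-0.4,0,0],0],[[-0.4,0,0],0],[[-0.4,0,0],0],[[-0.4,0,0],0],[[-0.4,0,0],0]]}}

```text
time: 5.45
eef_pos: [0.4909, -0.0078, 0.0193]
orientation: [0.0, -0.029, 1.0, -0.0]
ft_force: [0.1, -0.4, 0.3]
gripper_width: 0.0854
grasp_force: 0.0
```

Emit:
{"name": "step_arm", "arguments": {"motion": [[[-0.25,0,0],0],[[-0.25,0,0],0],[[-0.25,0,0],0],[[-0.25,0,0],0],[[-0.25,0,0],0],[[-0.25,0,0],0],[[-0.25,0,0],0],[[-0.25,0,0],0]]}}

```text
time: 6.12
eef_pos: [0.5107, -0.0067, 0.0193]
orientation: [-0.0, -0.029, 1.0, 0.0]
ft_force: [-0.2, -0.4, 0.1]
gripper_width: 0.0853
grasp_force: 0.0
```

Emit:
{"name": "step_arm", "arguments": {"motion": [[[-0.2,0,0],0],[[-0.2,0,0],0],[[-0.2,0,0],0],[[-0.2,0,0],0],[[-0.2,0,0],0],[[0,0,0],0],[[0,0,0],0]]}}

```text
time: 6.7
eef_pos: [0.5205, -0.0061, 0.0192]
orientation: [-0.0, -0.029, 1.0, -0.0]
ft_force: [0.7, 0.4, 0.3]
gripper_width: 0.0855
grasp_force: 0.0
```

Run:
```python
from h import *
where()
from station import r
f=r.grab_frame("scene")
cv2.imwrite("pics/s2.png",cv2.resize(f["image"][170:275,250:380],None,fx=5,fy=5,interpolation=cv2.INTER_CUBIC)[...,::-1])
```

```text
t 6.7 tcp [ 0.5205 -0.0061  0.0192] in bed [-0.0929 -0.0122] toolx yaw-bed -3.1408 toolz [-0. -0. -1.] F [0.7 0.4 0.3] q6 -0.21 w 0.0855
```

View pics/s2.png

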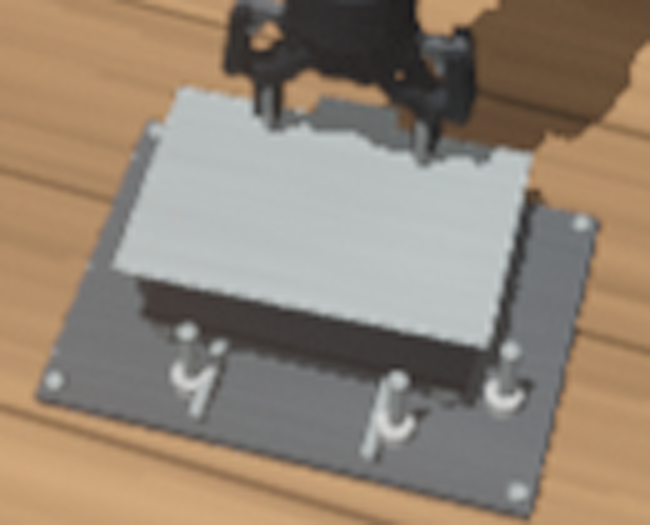

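The picture shows both fingertips, (272,125) and (425,160), drawn over the plate. The plate hasn't moved: its rear-left corner is still at (490,347), and the force is near 0. I'll check the fingertips' true position.

Run:
```python
from h import *
import pickle
from station import r
s,R=where();p=np.array(s["eef_pos"])
f=pickle.load(open("f0.pkl","rb"))
for n in("scene","top"):
  for h in(0,.013,.035,.05):
    for y in(-.05,.05):
        for x in (0.,.011,-.011): print(n,h,y,x,proj(f[n],[p+R@[x,y,-h]]).round(1), end=" ")
    print()
g=r.grab_frame("top");pickle.dump(g,open("g.pkl","wb"))
P=np.load("P.npy");print("plate front z",proj(f["scene"],T(P,PL)).round(1).tolist())
w=r.grab_frame("wrist");pickle.dump(w,open("w.pkl","wb"));print(np.round(w["tool_from_camera"],3).tolist(),w["fx"])
a=cv2.resize(g["image"][122:232,240:370],None,fx=5,fy=5,interpolation=cv2.INTER_CUBIC)
b=cv2.resize(f["scene"]["image"],(10,10))
c=np.zeros((600,800,3),np.uint8);c[:400,:640]=w["image"];
cv2.imwrite("pics/w1.png",w["image"][...,::-1])
cv2.imwrite("pics/t1.png",a[...,::-1])
```

```text
t 6.75 tcp [ 0.5204 -0.0061  0.0192] in bed [-0.093  -0.0122] toolx yaw-bed -3.1408 toolz [-0.  0. -1.] F [-0.5  0.  -0.5] q6 -0.21 w 0.0853
scene 0 -0.05 0.0 [[302.9 199.9]] scene 0 -0.05 0.011 [[303.9 197.2]] scene 0 -0.05 -0.011 [[301.9 202.6]] scene 0 0.05 0.0 [[334.4 206.8]] scene 0 0.05 0.011 [[335.2 204.1]] scene 0 0.05 -0.011 [[333.5 209.6]] 
scene 0.013 -0.05 0.0 [[302.8 197.3]] scene 0.013 -0.05 0.011 [[303.8 194.6]] scene 0.013 -0.05 -0.011 [[301.8 200. ]] scene 0.013 0.05 0.0 [[334.6 204.3]] scene 0.013 0.05 0.011 [[335.4 201.5]] scene 0.013 0.05 -0.011 [[333.7 207.1]] 
scene 0.035 -0.05 0.0 [[302.8 192.8]] scene 0.035 -0.05 0.011 [[303.8 190. ]] scene 0.035 -0.05 -0.011 [[301.7 195.5]] scene 0.035 0.05 0.0 [[334.9 199.8]] scene 0.035 0.05 0.011 [[335.8 197. ]] scene 0.035 0.05 -0.011 [[334.1 202.6]] 
scene 0.05 -0.05 0.0 [[302.7 189.6]] scene 0.05 -0.05 0.011 [[303.7 186.9]] scene 0.05 -0.05 -0.011 [[301.7 192.4]] scene 0.05 0.05 0.0 [[335.2 196.7]] scene 0.05 0.05 0.011 [[336.  193.9]] scene 0.05 0.05 -0.011 [[334.3 199.5]] 
top 0 -0.05 0.0 [[325.9 201.3]] top 0 -0.05 0
[... 364 characters left out ...]
289. 199.]] 
top 0.035 -0.05 0.0 [[326.3 200. ]] top 0.035 -0.05 0.011 [[326.5 204.1]] top 0.035 -0.05 -0.011 [[326.  195.9]] top 0.035 0.05 0.0 [[288.9 202.2]] top 0.035 0.05 0.011 [[289.1 206.3]] top 0.035 0.05 -0.011 [[288.6 198.2]] 
top 0.05 -0.05 0.0 [[326.4 199.5]] top 0.05 -0.05 0.011 [[326.7 203.6]] top 0.05 -0.05 -0.011 [[326.2 195.3]] top 0.05 0.05 0.0 [[288.6 201.7]] top 0.05 0.05 0.011 [[288.8 205.9]] top 0.05 0.05 -0.011 [[288.3 197.6]] 
plate front z [[346.6, 238.6], [271.4, 222.6], [285.1, 186.3], [355.6, 200.3], [329.0, 191.1], [313.1, 188.0]]
[[0.001, -0.953, -0.304, 0.078], [1.0, 0.001, 0.001, 0.001], [-0.001, -0.304, 0.953, -0.165], [0.0, 0.0, 0.0, 1.0]] 280.33515558758603
```

View pics/w1.png

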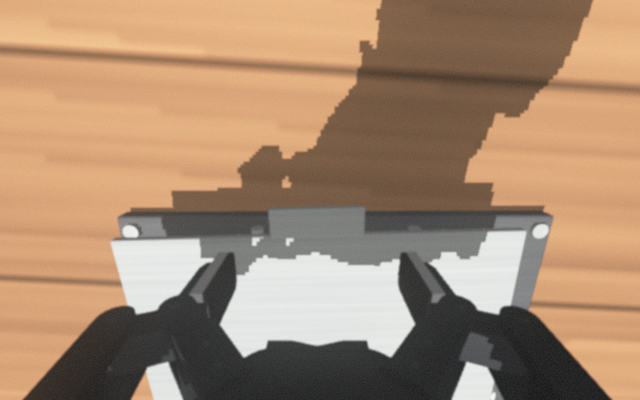

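The wrist view confirms the tips at (215,280) and (420,280) are over the plate. So the open fingertips stand about 35 mm behind the TCP, at z≈0.054, and they slid over the plate without touching it. I'll back off, go 25 mm lower and push again.

Emit:
{"name": "step_arm", "arguments": {"motion": [[[1.4,0,0],0],[[1.4,0,0],0],[[1.4,0,0],0],[[1.4,0,0],0],[[0,0,1.2],0],[[0,0,1.3],0],[[0,0,0],0],[[0,0,0],0]]}}

```text
time: 7.52
eef_pos: [0.4638, -0.0093, -0.006]
orientation: [-0.001, -0.029, 1.0, 0.0]
ft_force: [0.1, 0.4, 1.2]
gripper_width: 0.0853
grasp_force: 0.0
```

Emit:
{"name": "step_arm", "arguments": {"motion": [[[-0.4,0,0],0],[[-0.4,0,0],0],[[-0.4,0,0],0],[[-0.3,0,0],0],[[-0.3,0,0],0],[[-0.3,0,0],0],[[-0.3,0,0],0],[[-0.3,0,0],0]]}}

```text
time: 8.18
eef_pos: [0.4918, -0.0078, -0.0057]
orientation: [-0.0, -0.029, 1.0, 0.0]
ft_force: [0.4, -0.4, -0.1]
gripper_width: 0.0853
grasp_force: 0.0
```

Emit:
{"name": "step_arm", "arguments": {"motion": [[[-0.2,0,0],0],[[-0.2,0,0],0],[[-0.2,0,0],0],[[-0.2,0,0],0],[[-0.2,0,0],0],[[-0.2,0,0],0],[[-0.2,0,0],0],[[-0.2,0,0],0]]}}

```text
time: 8.85
eef_pos: [0.5079, -0.007, -0.0058]
orientation: [0.0, -0.029, 1.0, -0.0]
ft_force: [-2.3, -0.9, 0.6]
gripper_width: 0.0855
grasp_force: 1.4
```

Run:
```python
from h import *
where()
from station import r
f=r.grab_frame("scene")
cv2.imwrite("pics/s3.png",cv2.resize(f["image"][170:275,250:380],None,fx=6,fy=5.7,interpolation=cv2.INTER_CUBIC)[...,::-1])
```

```text
t 8.85 tcp [ 0.5079 -0.007  -0.0058] in bed [-0.1055 -0.0123] toolx yaw-bed -3.141 toolz [ 0. -0. -1.] F [-2.3 -0.9  0.6] q6 -0.22 w 0.0855
```

Emit:
{"name": "step_arm", "arguments": {"motion": [[[-0.2,0,0],0],[[-0.2,0,0],0],[[-0.2,0,0],0],[[-0.2,0,0],0],[[-0.2,0,0],0],[[-0.2,0,0],0],[[-0.2,0,0],0],[[-0.2,0,0],0]]}}

```text
time: 9.57
eef_pos: [0.5236, -0.006, -0.0057]
orientation: [-0.0, -0.029, 1.0, -0.0]
ft_force: [-3.5, -0.0, 3.2]
gripper_width: 0.0853
grasp_force: 2.1
```

Emit:
{"name": "step_arm", "arguments": {"motion": [[[-0.1,0,0],0],[[-0.1,0,0],0],[[-0.1,0,0],0],[[-0.1,0,0],0],[[-0.1,0,0],0],[[-0.1,0,0],0]]}}

```text
time: 10.07
eef_pos: [0.5295, -0.0056, -0.0057]
orientation: [-0.0, -0.029, 1.0, 0.0]
ft_force: [-3.3, -0.7, 1.9]
gripper_width: 0.0855
grasp_force: 2.0
```

Run:
```python
from h import *
where()
from station import r
f=r.grab_frame("scene")
cv2.imwrite("pics/s4.png",cv2.resize(f["image"][175:275,250:380],None,fx=6,fy=6,interpolation=cv2.INTER_CUBIC)[...,::-1])
```

```text
t 10.07 tcp [ 0.5295 -0.0056 -0.0057] in bed [-0.0838 -0.0122] toolx yaw-bed -3.1408 toolz [-0.  0. -1.] F [-3.3 -0.7  1.9] q6 -0.21 w 0.0855
```

View pics/s4.png

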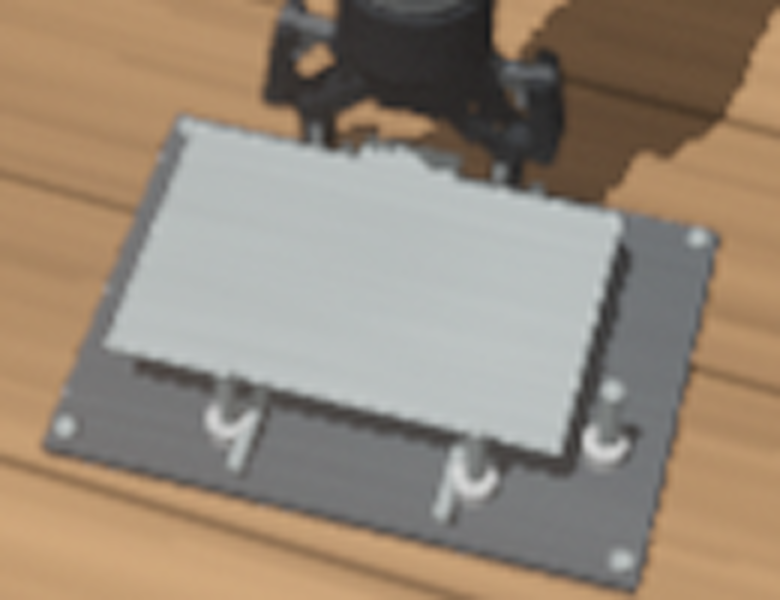

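Now the plate has followed: its rear edge runs (105,347)–(563,455) next to the rear pins at (230,385) and (480,445), with the side pin clear at (613,390). I'll push on until the force rises.

Emit:
{"name": "step_arm", "arguments": {"motion": [[[-0.1,0,0],0],[[-0.1,0,0],0],[[-0.1,0,0],0]]}}

```text
time: 10.37
eef_pos: [0.5319, -0.0055, -0.0058]
orientation: [-0.001, -0.029, 1.0, -0.0]
ft_force: [-7.3, -1.2, 4.9]
gripper_width: 0.0856
grasp_force: 3.9
```

Emit:
{"name": "step_arm", "arguments": {"motion": [[[-0.1,0,0],0],[[-0.1,0,0],0],[[0,0,0],0]]}}

```text
time: 10.62
eef_pos: [0.5318, -0.0055, -0.0059]
orientation: [-0.002, -0.029, 1.0, -0.0]
ft_force: [-11.3, -0.8, 8.3]
gripper_width: 0.0855
grasp_force: 5.3
```

Emit:
{"name": "step_arm", "arguments": {"motion": [[[0.5,0,0],0],[[1.5,0,0],0],[[1.5,0,0],0],[[1.5,0,0],0],[[0,0,-2.7],0],[[0,0,-2.7],0],[[0,0,-2.6],0],[[0,0,0],0]]}}

```text
time: 11.28
eef_pos: [0.4901, -0.0088, 0.0793]
orientation: [0.006, -0.029, 1.0, -0.001]
ft_force: [1.6, -0.7, -0.1]
gripper_width: 0.0854
grasp_force: 0.0
```

Emit:
{"name": "step_arm", "arguments": {"motion": [[[-2.2,-2.5,0],0],[[-2.2,-2.5,0],0],[[-2.2,-2.5,0],0],[[-2.2,-2.5,0],0],[[-2.2,-2.5,0],0],[[-2.2,-2.5,0],0],[[0,0,0],0.1208],[[0,0,0],0.1208]]}}

```text
time: 11.95
eef_pos: [0.6278, -0.1526, 0.0737]
orientation: [0.002, 0.096, 0.995, -0.0]
ft_force: [-0.6, 0.7, -0.6]
gripper_width: 0.0855
grasp_force: 0.0
```

Emit:
{"name": "step_arm", "arguments": {"motion": [[[0,0,0],0.1208],[[0,0,0],0.1208],[[0,0,0],0.1208],[[0,0,0],0.1208],[[0,0,0],0.1208],[[0,0,0],0.1208],[[0,0,0],0.1208],[[0,0,0],0.1208]]}}

```text
time: 12.62
eef_pos: [0.6265, -0.1506, 0.0741]
orientation: [0.001, 0.546, 0.838, 0.001]
ft_force: [0.9, -0.3, -0.2]
gripper_width: 0.0853
grasp_force: 0.0
```

Emit:
{"name": "step_arm", "arguments": {"motion": [[[0,0,0],0.1208],[[0,0,0],0.1208],[[0,0,0],0.1208],[[0,0,0],0],[[0,0,0],0]]}}

```text
time: 13.03
eef_pos: [0.6259, -0.1505, 0.0741]
orientation: [0.001, 0.685, 0.728, 0.001]
ft_force: [0.6, -0.5, 0.6]
gripper_width: 0.0853
grasp_force: 0.0
```

Run:
```python
from h import *
where()
from station import r
f=r.grab_frame("scene")
cv2.imwrite("pics/s5.png",cv2.resize(f["image"][150:275,230:390],None,fx=5,fy=4.8,interpolation=cv2.INTER_CUBIC)[...,::-1])
```

```text
t 13.03 tcp [ 0.6259 -0.1505  0.0741] in bed [ 0.0041 -0.1624] toolx yaw-bed 1.575 toolz [ 0.002 -0.    -1.   ] F [ 0.6 -0.5  0.6] q6 1.16 w 0.0853
```

View pics/s5.png

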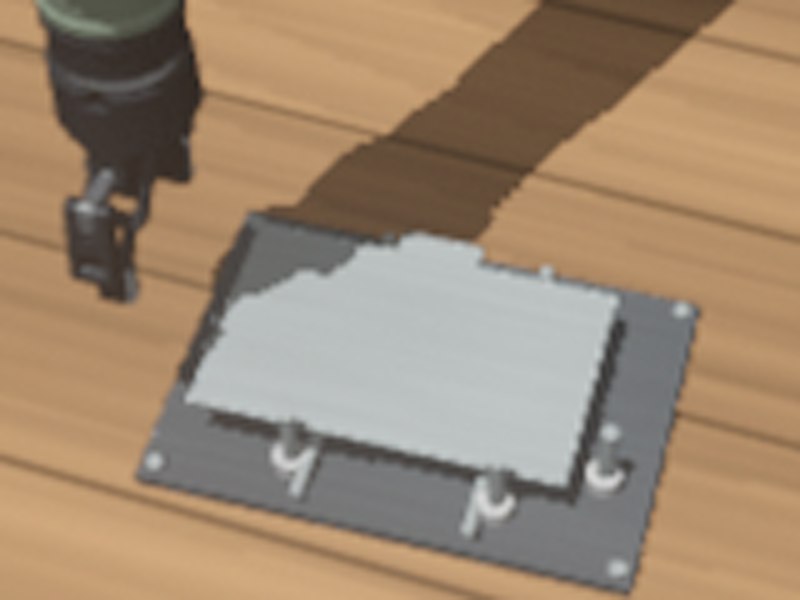

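The tool is now right of the plate with the fingers in line along bed x. In the crop the plate's rear edge runs (188,402)–(570,487) at the rear pins, and a gap remains to the side pin at (610,455). I'll lower and push left.

Emit:
{"name": "step_arm", "arguments": {"motion": [[[0,0,2.0],0],[[0,0,2.0],0],[[0,0,2.0],0],[[0,0,1.9],0],[[0,0,0],0],[[0.5,0,0],0],[[0.5,0,0],0],[[0.5,0,0],0]]}}

```text
time: 13.75
eef_pos: [0.6254, -0.1352, -0.0032]
orientation: [0.001, 0.686, 0.728, 0.001]
ft_force: [-0.1, 0.5, -0.5]
gripper_width: 0.0855
grasp_force: 0.0
```

Emit:
{"name": "step_arm", "arguments": {"motion": [[[0.2,0,0],0],[[0.2,0,0],0],[[0.2,0,0],0],[[0.2,0,0],0],[[0.2,0,0],0],[[0.2,0,0],0],[[0.2,0,0],0]]}}

```text
time: 14.33
eef_pos: [0.6232, -0.1213, -0.0047]
orientation: [0.0, 0.686, 0.727, -0.0]
ft_force: [-0.1, -2.6, 0.5]
gripper_width: 0.0855
grasp_force: 2.3
```

Emit:
{"name": "step_arm", "arguments": {"motion": [[[0.1,0,0],0],[[0.1,0,0],0],[[0.1,0,0],0],[[0.1,0,0],0],[[0.1,0,0],0],[[0.1,0,0],0]]}}

```text
time: 14.83
eef_pos: [0.6229, -0.1156, -0.0047]
orientation: [0.0, 0.686, 0.727, -0.0]
ft_force: [-1.5, -4.5, 1.2]
gripper_width: 0.0851
grasp_force: 1.8
```

```bash
python3 -c "from h import *;where()"
```

```text
t 14.83 tcp [ 0.6229 -0.1156 -0.0047] in bed [ 0.0031 -0.1274] toolx yaw-bed 1.5717 toolz [-0. -0. -1.] F [-1.5 -4.5  1.2] q6 1.21 w 0.0851
```

Emit:
{"name": "step_arm", "arguments": {"motion": [[[0.1,0,0],0],[[0.1,0,0],0],[[0.1,0,0],0],[[0.1,0,0],0]]}}

```text
time: 15.17
eef_pos: [0.6227, -0.1113, -0.0047]
orientation: [0.0, 0.686, 0.727, -0.0]
ft_force: [-1.2, -3.3, -0.2]
gripper_width: 0.0852
grasp_force: 1.8
```

Emit:
{"name": "step_arm", "arguments": {"motion": [[[0.1,0,0],0],[[0.1,0,0],0]]}}

```text
time: 15.33
eef_pos: [0.6225, -0.1093, -0.0047]
orientation: [-0.0, 0.686, 0.727, -0.0]
ft_force: [-0.8, -3.5, 0.2]
gripper_width: 0.0854
grasp_force: 1.8
```

Emit:
{"name": "step_arm", "arguments": {"motion": [[[0.1,0,0],0],[[0.1,0,0],0]]}}

```text
time: 15.5
eef_pos: [0.6224, -0.1088, -0.0047]
orientation: [0.001, 0.686, 0.727, -0.001]
ft_force: [-0.5, -10.1, 0.2]
gripper_width: 0.0855
grasp_force: 4.6
```

Emit:
{"name": "step_arm", "arguments": {"motion": [[[0.1,0,0],0],[[0.1,0,0],0]]}}

```text
time: 15.67
eef_pos: [0.6222, -0.1087, -0.0046]
orientation: [0.002, 0.687, 0.727, -0.003]
ft_force: [-1.3, -13.7, -1.7]
gripper_width: 0.0852
grasp_force: 7.0
```

Emit:
{"name": "step_arm", "arguments": {"motion": [[[-0.5,0,0],0],[[-1.5,0,0],0],[[-1.5,0,0],0],[[-1.5,0,0],0],[[0,0,-2.7],0],[[0,0,-2.7],0],[[0,0,-2.6],0],[[0,0,0],0]]}}

```text
time: 16.33
eef_pos: [0.6291, -0.158, 0.081]
orientation: [0.004, 0.687, 0.727, 0.002]
ft_force: [1.5, -0.5, 0.6]
gripper_width: 0.0854
grasp_force: 0.0
```

Emit:
{"name": "step_arm", "arguments": {"motion": [[[2.4,-2.05,0],0],[[2.4,-2.05,0],0],[[2.4,-2.05,0],0],[[2.4,-2.05,0],0],[[2.4,-2.05,0],0],[[2.4,-2.05,0],0],[[2.4,-2.05,0],0],[[0,0,0],-0.1208]]}}

```text
time: 17.0
eef_pos: [0.4666, 0.007, 0.0745]
orientation: [-0.003, 0.639, 0.769, -0.001]
ft_force: [-0.8, 0.1, 0.3]
gripper_width: 0.0858
grasp_force: 0.0
```

Emit:
{"name": "step_arm", "arguments": {"motion": [[[0,0,0],-0.1208],[[0,0,0],-0.1208],[[0,0,0],-0.1208],[[0,0,0],-0.1208],[[0,0,0],-0.1208],[[0,0,0],-0.1208],[[0,0,0],-0.1208],[[0,0,0],-0.1208]]}}

```text
time: 17.67
eef_pos: [0.4727, 0.0034, 0.0752]
orientation: [0.0, 0.209, 0.978, 0.0]
ft_force: [-0.6, -0.1, -0.7]
gripper_width: 0.0852
grasp_force: 0.0
```

Emit:
{"name": "step_arm", "arguments": {"motion": [[[0,0,0],-0.1208],[[0,0,0],-0.1208],[[0,0,0],-0.1208],[[0,0,0],-0.1208],[[0,0,0],0],[[0,0,0],0]]}}

```text
time: 18.17
eef_pos: [0.4725, 0.0035, 0.0752]
orientation: [0.0, -0.027, 1.0, 0.0]
ft_force: [1.4, -0.1, 0.3]
gripper_width: 0.0856
grasp_force: 0.0
```

```bash
python3 -c "from h import *;where()"
```

```text
t 18.17 tcp [0.4725 0.0035 0.0752] in bed [-1.402e-01  1.000e-04] toolx yaw-bed -3.1447 toolz [ 0.  0. -1.] F [ 1.4 -0.1  0.3] q6 -0.2 w 0.0856
```

Emit:
{"name": "step_arm", "arguments": {"motion": [[[0,0,2.0],0],[[0,0,2.0],0],[[0,0,2.0],0],[[0,0,2.1],0],[[0,0,0],0],[[-1.0,0,0],0],[[-1.0,0,0],0],[[-1.0,0,0],0]]}}

```text
time: 18.83
eef_pos: [0.5029, 0.0056, -0.0049]
orientation: [0.0, -0.028, 1.0, 0.0]
ft_force: [-0.4, -0.2, 0.2]
gripper_width: 0.0857
grasp_force: 0.0
```

Emit:
{"name": "step_arm", "arguments": {"motion": [[[-0.5,0,0],0],[[-0.5,0,0],0],[[-0.5,0,0],0],[[-0.3,0,0],0],[[-0.2,0,0],0],[[-0.2,0,0],0],[[-0.2,0,0],0],[[-0.2,0,0],0]]}}

```text
time: 19.5
eef_pos: [0.528, 0.0073, -0.0058]
orientation: [-0.0, -0.029, 1.0, 0.0]
ft_force: [-0.4, 0.2, 0.9]
gripper_width: 0.0854
grasp_force: 0.0
```

Emit:
{"name": "step_arm", "arguments": {"motion": [[[-0.1,0,0],0],[[-0.1,0,0],0],[[-0.1,0,0],0]]}}

```text
time: 19.75
eef_pos: [0.5309, 0.0075, -0.0058]
orientation: [-0.0, -0.029, 1.0, -0.0]
ft_force: [-2.2, -0.8, 1.5]
gripper_width: 0.0857
grasp_force: 1.7
```

Emit:
{"name": "step_arm", "arguments": {"motion": [[[-0.1,0,0],0],[[-0.1,0,0],0],[[0,0,0],0]]}}

```text
time: 20.0
eef_pos: [0.5308, 0.0074, -0.0061]
orientation: [-0.002, -0.029, 1.0, -0.0]
ft_force: [-6.1, -0.5, 5.1]
gripper_width: 0.0852
grasp_force: 2.8
```

Emit:
{"name": "step_arm", "arguments": {"motion": [[[0.5,0,0],0],[[1.5,0,0],0],[[2.0,0,0],0],[[2.0,0,0],0],[[0,0,-3.5],0],[[0,0,-3.5],0],[[0,0,-3.5],0],[[0,0,-3.5],0]]}}

```text
time: 20.67
eef_pos: [0.473, 0.0042, 0.1359]
orientation: [0.0, -0.029, 1.0, 0.0]
ft_force: [1.5, -0.3, -1.1]
gripper_width: 0.0854
grasp_force: 0.0
```

Emit:
{"name": "step_arm", "arguments": {"motion": [[[1.5,-3,-2],0],[[1.5,-3,-2],0],[[1.5,-3,-2],0],[[1.0,-3,0],0],[[0,-3,0],0],[[0,-3,0],0],[[0,0,0],0],[[0,0,0],0]]}}

```text
time: 21.33
eef_pos: [0.4289, -0.1801, 0.1943]
orientation: [0.001, -0.027, 1.0, -0.0]
ft_force: [-0.1, -0.0, -0.7]
gripper_width: 0.0854
grasp_force: 0.0
```

Run:
```python
from h import *
where()
from station import r
import pickle
d={n:r.grab_frame(n) for n in("scene","top")};pickle.dump(d,open("f9.pkl","wb"))
a=cv2.resize(d["top"]["image"][122:222,240:370],None,fx=4.6,fy=3.,interpolation=cv2.INTER_CUBIC)
b=cv2.resize(d["scene"]["image"][180:275,250:380],None,fx=4.6,fy=3.1,interpolation=cv2.INTER_CUBIC)
cv2.imwrite("pics/end.png",np.vstack([a,b])[:600,...,::-1]);print(a.shape,b.shape)
```

```text
t 21.33 tcp [ 0.4289 -0.1801  0.1943] in bed [-0.1943 -0.1806] toolx yaw-bed -3.1438 toolz [ 0.001 -0.    -1.   ] F [-0.1 -0.  -0.7] q6 -0.61 w 0.0854
(300, 598, 3) (294, 598, 3)
```

View pics/end.png

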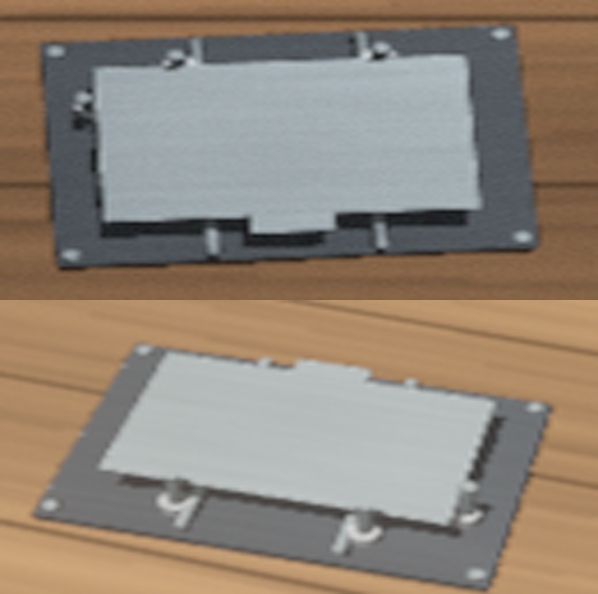

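In the end picture, the top half has the plate's rear edge (95,68)–(467,57) at both rear pins (178,60), (380,50), and its left edge at the side pin (85,105). I'll fit it for a numeric check.

Run:
```python
from h import *
import pickle
d=pickle.load(open("f9.pkl","rb"))
u=lambda P,k,o:(np.array(P,float)+.5)/k-.5+o
for n,PP,SS,Si,k,o in(("top",[(95,68),(467,57),(481,208),(104,221),(250,234),(335,230)],[(41,45),(514,27),(536,247),(59,267)],[0,1,2,3],[4.6,3],[240,122]),
 ("scene",[(448,224),(100,169),(165,52),(495,103),(370,80),(297,62)],[(488,290),(35,216),(137,45),(551,107)],[0,1,2,3],[4.6,3.1],[250,180])):
    f=d[n];p,e=fit([(f,PL,u(PP,k,o))]);b,e2=fit([(f,SL[Si],u(SS,k,o))])
    D=p[:2]-b[:2];c,s=np.cos(b[2]),np.sin(b[2])
    print(n,"plate in bed",(c*D[0]+s*D[1]).round(4),(-s*D[0]+c*D[1]).round(4),(p[2]-b[2]).round(4),"max res",abs(e).max().round(2),abs(e2).max().round(2))
```

```text
top plate in bed 0.0006 -0.0 -0.0125 max res 0.43 0.84
scene plate in bed -0.0005 -0.001 -0.0015 max res 2.79 0.97
```

The plate fits home to within 1 mm in both views, with yaw errors of −0.013 and −0.002 rad, both under 0.03. The tool is clear, so I'm handing it in.

```bash
python3 -c "from station import r;print(r.close_job())"
```

```text
the job is handed in; nothing more can be done
None
```

I pushed the plate home against both rear pins and the side pin and handed the job in: the last camera fit put it within about 1 mm and 0.013 rad of home, the gripper is clear, and no verdict came back.

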